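# Ready the carat scale: power, unit, cover, tare

### The job

Get the carat scale ready for weighing stones into the white gem box on its pan: with the fingertips lightly press the red power key, then the white unit key (to change to carats), then push the clear draught cover fully shut by its tab, and last press the blue tare key so that the box is zeroed out of the draught. Press one key at a time, far enough to work it, and let it spring back before you go on. Lift nothing, keep off the pan and the box, and do not shift the scale or the things beside it.

Things in the scene. Friction and masses are not known exactly. Their poses are not given: they have to be found in the camera images.
- scale: Light grey bench scale, loose on rubber feet, 1.8 kg, 220 (its x) x 150 mm (y), deck 38 mm high. Origin under its middle; x runs from keypad (front) to hinge (back). Keys in a row 82 mm before the origin, 45 mm apart: red left (y +45), white, blue right. Behind: chamber with clear fixed walls, x -15 to 105, y +-65 mm, tops 87 mm above bench. Delicate: more than 25 N from the hand harms it.
- power_key (a joint): Red key, left, marked with a white ring and bar. Cap 30 mm (y) x 20 mm (x), 7 mm proud of the deck. Value: depth pressed, 0 up, 0.005 m fully down on its stop. Sprung: moves at about 1 N, fully down at about 5 N; works when held deeper than 0.003 m for 0.1 s; springs back when let go.
- power_key_top (a point): Centre of the red power key's upper face (45.5 mm above the bench at rest).
- unit_key (a joint): White key, middle, marked with a cut-stone outline. Cap 30 mm (y) x 20 mm (x), 7 mm proud of the deck. Value: depth pressed, 0 up, 0.005 m fully down on its stop. Sprung: moves at about 1 N, fully down at about 5 N; works when held deeper than 0.003 m for 0.1 s; springs back when let go.
- unit_key_top (a point): Centre of the white unit key's upper face (45.5 mm above the bench at rest).
- tare_key (a joint): Blue key, right, marked with a white bar. Cap 30 mm (y) x 20 mm (x), 7 mm proud of the deck. Value: depth pressed, 0 up, 0.005 m fully down on its stop. Sprung: moves at about 1 N, fully down at about 5 N; works when held deeper than 0.003 m for 0.1 s; springs back when let go.
- tare_key_top (a point): Centre of the blue tare key's upper face (45.5 mm above the bench at rest).
- cover (a joint): Clear draught cover, hinged at its back edge. 0: flat shut on its stop; grows as it opens upward (rad, to 1.3); starts half open, 0.5 to 0.8. The stiff hinge holds it where it is left; about 1 N at the tab moves it. Fully shut: below 0.05. Panel and grey front rail reach 124 mm from the hinge, 130 mm wide; rail top 5 mm above the hinge when shut.
- cover_tab (a point): Middle of the upper face of the black soft rubber thumb tab at the cover's free front edge, 44 mm (scale y) x 22 mm, 7 mm thick. It swings at 135 mm from the hinge, 6 mm to the cover's upper side. Once the cover is shut the tab gives about 0.4 mm per N, at most 4 mm. Shut: 96 mm above the bench, 28 mm before the scale's origin, 13 mm before the chamber wall.
- cover_hinge (a point): Middle of the cover's hinge line, which runs along the scale's y; 107 mm behind the scale's origin, 90 mm above the bench.
- pan: Round steel weighing pan in the chamber, 78 mm across, fixed to the scale 45 mm behind its origin; origin at the middle of its underside, its top 8.5 mm above that (47 mm above the bench). Not to be touched.
- gem_box: Small white gem box, 52 x 52 x 11 mm, loose on the pan; origin at the middle of its underside. Not to be touched.
- silver_medallion: Silver rosette on a dark disc, 65 mm across, 12 mm high, loose on the bench to the left of the scale. Leave alone.
- tweezers: Steel tweezers, 120 mm long, loose on the bench along the right side of the scale. Leave alone.
- red_bottle: Small red bottle with a black cap, 29 mm across, 65 mm tall, loose on the bench behind the scale. Leave alone.

How it is judged (in metres and radians):
On the way, in this order (a step that is already met when the one before it is completed fails the run):
1. the red power key is pressed, alone, with the cover still open (value of joint power_key above 0.003 m and value of joint each of unit_key, tare_key below 0.001 m and value of joint cover above 0.3 rad), for 0.1 s.
2. then the white unit key is pressed, alone, with the cover still open (value of joint unit_key above 0.003 m and value of joint each of power_key, tare_key below 0.001 m and value of joint cover above 0.3 rad), for 0.1 s.
3. then, with all keys up, the cover is shut (value of joint cover below 0.05 rad and value of joint each of unit_key, power_key, tare_key below 0.001 m), for 0.1 s.
4. then the blue tare key is pressed, alone, with the cover shut (value of joint tare_key above 0.003 m and value of joint each of unit_key, power_key below 0.001 m and value of joint cover below 0.05 rad), for 0.1 s.
At the end, for the whole second after the job is handed in: The cover is shut (below 0.05 rad), all three keys are up again (within 1 mm), the gem box stands flat on the pan within 20 mm of its middle, and the scale stands still within 15 mm of where it was (all of step 3 and horizontal distance between gem_box and pan below 0.02 m and z of gem_box in the frame of pan between 0.006 and 0.012 m and distance of scale from where it was at the start of the episode below 0.015 m and angle between scale's own z axis and vertical below 0.05 rad and linear speed of each of scale, gem_box below 0.02 m/s); the robot touches nothing.
It fails at once if the tare key is pressed while the cover is open, the power or unit key is pressed once it is shut, or two keys are pressed at once ((value of joint tare_key above 0.003 m and value of joint cover above 0.1 rad) or (value of joint any of power_key, unit_key above 0.003 m and value of joint cover below 0.1 rad) or value of joint each of power_key, unit_key above 0.002 m or value of joint each of unit_key, tare_key above 0.002 m or value of joint each of power_key, tare_key above 0.002 m).
It fails at once if the hand bears on the scale with more than 25 N (contact force between any of the fingers, the arm and scale above 25 N).
It fails at once if the pan or the gem box is touched, or the box is jolted off the middle of the pan (contact force between any of the fingers, the arm and pan above 0.3 N or contact force between any of the fingers, the arm and gem_box above 0.3 N or horizontal distance between gem_box and pan above 0.02 m or distance of gem_box from where it was at the start of the episode above 0.025 m).
It fails at once if the scale is shoved, lifted or tipped, or its cover is lifted wider open (value of joint cover above 1.1 rad or distance of scale from where it was at the start of the episode above 0.015 m or height (world z) of scale above 0.008 m or angle between scale's own z axis and vertical above 0.08 rad).
It fails at once if a thing beside the scale is moved or lifted (distance of any of silver_medallion, tweezers, red_bottle from where it was at the start of the episode above 0.015 m).
It also fails if it takes over 54 s, if anything falls off the work surface, if the arm or the gripper's body presses on something with over 40 N, if the wrist force passes 120 N, or if a joint passes its speed limit or range.

### The arm

A 6-joint arm with a two-finger parallel gripper is mounted at the origin on a cart in front of the work surface, level with it; the furniture and walls round the work are solid. World frame = base frame: x ahead of the robot, y to its left, z up, the work surface at z = 0. Lengths are in mm, angles in rad, forces in N, time in s.
With the tool pointing down it reaches from about 325 to 750 mm from the base axis. Payload 7.6 kg.
Tool frame: the origin (TCP) lies on the centre line of the jaws, within the pads' length; the fingertips stand robot.tip_reach ahead of it and the grasp point (between the pads) lies 6 mm ahead of it (robot.tip_reach is the distance from the TCP to the fingertips, in mm); z points along the fingers, y is the line along which they close (so a half turn about z gives the same grasp; the last joint's range is limited). The gripper opens to 85 mm and grips with 20 to 120 N. Pads are 22 mm wide; open, the fingers measure 114 mm over their backs; the gripper's body (76 mm by 85 mm) begins 54 mm behind the grasp point. The pads swing forward as they close: fully open they stand 13 mm farther back than shut.
Start: joints at [-1.251, 0.052, 1.401, -0, 1.689, -0.07], TCP at [199.527, -485.626, 256.323] pointing down, gripper open.
Joint ranges: [-2.9, 2.9], [-0.91, 2.17], [0.12, 2.37], [-1.06, 4.2], [0.26, 2.73], [-2.93, 2.93]. Speed limits (rad/s): [2.57, 2.57, 3.01, 3.14, 3.14, 3.14].

### API

Orientations are given as [roll, pitch, yaw] about the fixed x, y, z axes, in that order (R = Rz(yaw) Ry(pitch) Rx(roll)).
In Python, from rig import robot gives the robot as it stands.
- The arm moves only by the tool step_arm, never from a script. Its argument "deltas" is text: rows parted by semicolons, each of 4 numbers parted by spaces: the shift along the tool's x, y, z in m, then the turn about the tool's z in rad. A call has 1 to 10 rows; each row shifts and turns the commanded pose from where the row before left it, along the tool's axes as they then stand; what a row does not reach is not made up. A row lasts 1/10 s, in which the tool goes at most 50 mm and 8.59 degrees, less where a joint would pass 70% of its speed; a pose out of reach is approached as far as the arm can. A call with a gripper value outside its range is refused whole. "claw" is the finger opening in m, from 0 to 0.0854, set as the call begins (left out, the last holds). The fingers move at their own pace and stop on an object; "squeeze" is the grip in N (left out, the last holds). Time passes only in rows, so rows that do not move let the fingers close. It gives the time, the measured TCP pose, the force, the opening and the grip force at its end, in the units of the state.
- robot.observe(): the state, without advancing time (a new reading comes with each control period).
- robot.grab_frame(name): name is "side" or "top" or "wrist"; returns the picture (420x560x3 uint8, red, green, blue); there is no depth.
- robot.camera_info(name): a dict with "fx", "fy", "cx", "cy" (pixels), "D" ([k1, k2, p1, p2, k3] as OpenCV has them; the pictures are not rectified), "R" (3x3) and "t" (3): a world point X has camera coordinates R X + t; the wrist camera has in their place "hand_eye" (4x4, takes a point from camera to tool coordinates, whose origin is the TCP and whose axes are the flange's). Camera axes: x right, y down, z forward; pixel columns grow to the right and rows downward; lengths in mm; the calibration is good to about 2 mm. A picture is of the moment at which its call begins: read the wrist's pose just before it. camera_info takes no time and is no camera call.
- robot.hand_in(): hands the job in; it is judged then, once.
The state is a dict: "time": time; "joint_positions": joint angles; "qd": joint speeds; "effort": joint torques, N m; "ee_pos": TCP position; "tcp_rot": TCP orientation; "contact_force": force on the tool from outside, world axes, zero at the start; "wrist_torque": the same for the moment, N m; "opening": opening from 0.0 (shut) to 1.0 (fully open); "finger_force": force on a finger pad.
Only numpy, scipy, OpenCV 4.12 (cv2) and the standard library are available. Lean on these libraries where they do the work, as an engineer would, in place of code of your own. Each camera call takes 0.05 s, during which the arm holds its last target. There are 200 camera calls.

## Working session

There is one attempt and no reset: what is moved stays moved. The work goes in short steps, Python scripts to look and compute and a tool call to move; the robot and the scene stay as the last step left them, time stands still between calls to the robot, and variables do not carry over. Pictures are saved under pics/ and viewed, at most 10 in all, crops included, and the job is handed in when it is done.

Besides the shell and the picture viewer there is one more tool, called after ">>>" by a JSON object that holds its "api" and its "payload", one argument or row to a line. step_arm: Moves the arm, as the interface text tells. Its arguments: {"type":"object","properties":{"deltas":{"type":"string"},"claw":{"type":"number"},"squeeze":{"type":"number"}},"required":["deltas"]}

```bash
ls; mkdir -p pics
python3 - <<'E'
from rig import robot
import cv2
for n in("top","side"):
    cv2.imwrite(f"pics/{n}0.png",robot.grab_frame(n)[:,:,::-1]); c=robot.camera_info(n); print(n,c)
print(robot.camera_info("wrist"),robot.tip_reach); print(robot.observe())
E
```

```text
pics
top {'fx': 382.2128598580572, 'fy': 382.2128598580572, 'cx': 278.0393149476847, 'cy': 209.2858624968766, 'D': array([0.0138827, 0.       , 0.       , 0.       , 0.       ]), 'R': array([[-0.01954267, -0.99978729, -0.00659279],
       [-0.98762158,  0.02033047, -0.15553228],
       [ 0.15563323,  0.00347167, -0.98780881]]), 't': array([252.20030381, 627.35412842, 847.22025891])}
side {'fx': 497.3193787338617, 'fy': 497.3193787338617, 'cx': 273.5124424345901, 'cy': 208.52120031429635, 'D': array([-0.15269327,  0.        ,  0.        ,  0.        ,  0.        ]), 'R': array([[ 0.9363289 , -0.35076627, -0.01584955],
       [-0.19651807, -0.4861054 , -0.85151758],
       [ 0.2909791 ,  0.80041524, -0.52408645]]), 't': array([-480.5335035 ,  292.72807917,  563.13153945])}
{'fx': 318.05655810733253, 'fy': 318.05655810733253, 'cx': 279.3039161562954, 'cy': 208.9274336936495, 'D': array([-0.07290654,  0.        ,  0.        ,  0.        ,  0.        ]), 'hand_eye': array([[-2.21188448e-04, -9.50059018e-01, -3.12070207e-01,
         8.00060019e+01],
       [ 9.99999643e-01,  4.44034956e-0
[... 241 characters left out ...]
nt_positions': array([-1.25135228e+00,  5.27976636e-02,  1.40163458e+00, -4.62312409e-05,
        1.68862381e+00, -7.02941807e-02]), 'qd': array([ 1.04387072e-03, -1.63866044e-04, -1.39307119e-03, -5.54998141e-04,
        2.44985490e-03,  6.91690922e-05]), 'effort': array([ 2.75701286e-04, -3.82583213e+01, -3.60986638e+01, -1.06338875e-04,
        4.79358510e-03, -1.61801631e-05]), 'ee_pos': array([ 199.40860593, -485.393156  ,  255.53838152]), 'tcp_rot': array([-3.14012965e+00, -5.69783134e-05,  3.89732787e-01]), 'contact_force': array([-0.74207448, -0.73195501, -0.46515077]), 'wrist_torque': array([ 0.00020107, -0.00646955, -0.06234502]), 'finger_force': 0.0, 'opening': 1.0024545044823827}
```

View pics/top0.png

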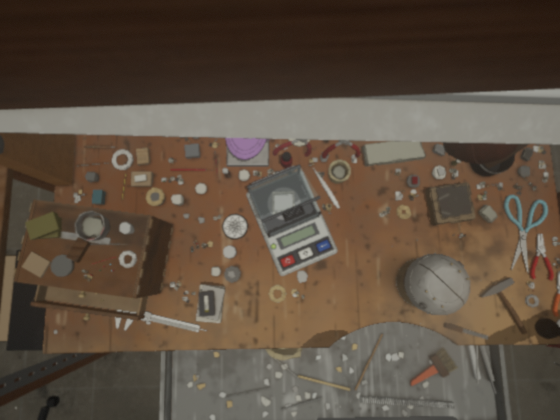

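View pics/side0.png

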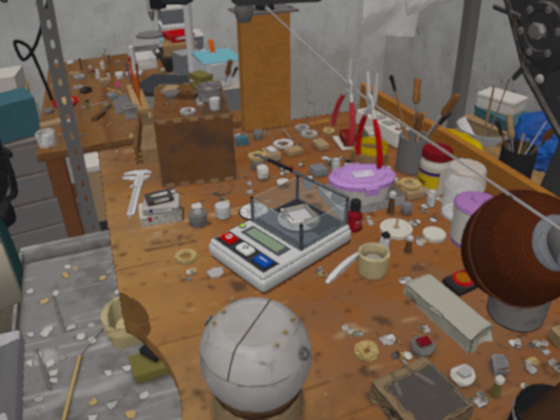

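The top view shows the red key at about (288,261), white at (306,253), blue at (323,246) and the black tab near (293,213). The side view shows the keys at about (229,239), (246,249) and (263,259), with the cover half open above them.

```bash
cat > h.py <<'E'
import cv2,numpy as np
from rig import robot
def ray(n,uv):
    c=robot.camera_info(n);K=np.array([[c['fx'],0,c['cx']],[0,c['fy'],c['cy']],[0,0,1]])
    p=cv2.undistortPoints(np.array([[uv]],float),K,c['D'])[0,0]
    R=c['R'];return -R.T@c['t'],R.T@np.array([p[0],p[1],1])
def plane(n,uv,z):
    o,d=ray(n,uv);return o+d*(z-o[2])/d[2]
def proj(n,X):
    c=robot.camera_info(n);K=np.array([[c['fx'],0,c['cx']],[0,c['fy'],c['cy']],[0,0,1]])
    return cv2.projectPoints(np.array(X,float).reshape(-1,3),cv2.Rodrigues(c['R'])[0],c['t'],K,c['D'])[0][:,0]
def blob(im,m,box):
    x0,y0,x1,y1=box;k=np.zeros(m.shape,np.uint8);k[y0:y1,x0:x1]=m[y0:y1,x0:x1]
    n,l,s,c=cv2.connectedComponentsWithStats(k);i=1+np.argmax(s[1:,4]);return c[i],s[i]
E
python3 - <<'E'
from h import *
for n,box in(("top",(275,230,340,275)),("side",(215,225,285,275))):
    im=cv2.imread(f"pics/{n}0.png").astype(int);b,g,r=im[...,0],im[...,1],im[...,2]
    for k,m in(("red",(r>g+50)&(r>b+50)),("blue",(b>r+35)&(b>g+20))):
        c,s=blob(im,m.astype(np.uint8),box);print(n,k,c,s,plane(n,c,45).round(1))
a=cv2.imread("pics/top0.png")[155:280,235:350];b=cv2.imread("pics/side0.png")[145:295,200:370]
cv2.imwrite("pics/ta.png",cv2.resize(a,None,fx=5,fy=4.8*5/4.8,interpolation=2)[:600])
cv2.imwrite("pics/sa.png",cv2.resize(b,None,fx=4,fy=4,interpolation=2))
E
```

```text
top red [287.35849057 260.64150943] [281 255  14  12 106] [512.5 220.4  45. ]
top blue [323.04210526 245.27368421] [317 240  13  11  95] [546.3 136.7  45. ]
side red [228.17880795 237.58278146] [220 231  18  14 151] [510.2 213.6  45. ]
side blue [262.61658031 260.4507772 ] [253 253  21  16 193] [544.1 130.7  45. ]
```

View pics/ta.png

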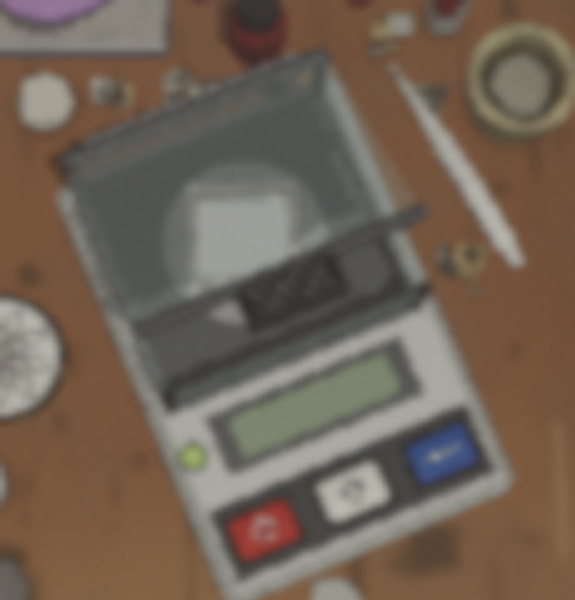

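View pics/sa.png

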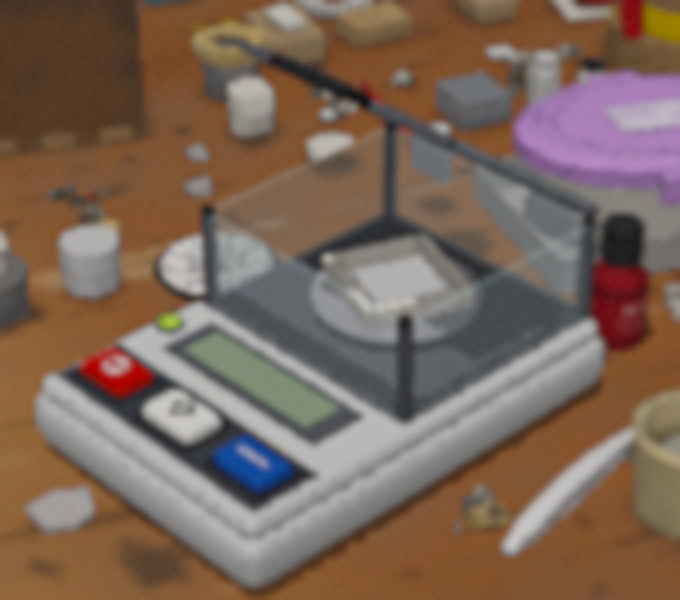

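>>> {"api": "step_arm", "payload": {
  "deltas": "0 0 -0.045 0;0.02 -0.0175 -0.02 0;0.035 -0.0306 0 0;0.035 -0.0306 0 0;0.035 -0.0306 0 0;0.035 -0.0306 0 0;0.035 -0.0306 0 0;0.035 -0.0306 0 0;0.035 -0.0306 0 0;0.035 -0.0306 0 0",
  "claw": 0
}}

```text
time: 1.1
ee_pos: [377.6, -127.1, 321.1]
tcp_rot: [3.142, 0.0, 0.39]
contact_force: [0.6, -0.5, -0.6]
opening: -0.003
finger_force: 0.0
```

>>> {"api": "step_arm", "payload": {
  "deltas": "0.035 -0.0306 0 0;0.035 -0.0306 0 0;0.035 -0.0306 0 0;0.035 -0.0306 0 0;0.035 -0.0306 0 0;0.035 -0.0306 0 0;0.035 -0.0306 0 0;0.01 -0.01 0 0;0 0 0 0;0 0 0 0"
}}

```text
time: 2.1
ee_pos: [527.8, 174.6, 321.1]
tcp_rot: [3.141, 0.001, 0.39]
contact_force: [-0.7, -0.9, 0.1]
opening: 0.003
finger_force: 0.0
```

>>> {"api": "step_arm", "payload": {
  "deltas": "0 0 0 -0.142;0 0 0 -0.142;0 0 0 -0.142;0 0 0 -0.142;0 0 0 -0.142;0 0 0 -0.142;0 0 0 -0.142;0 0 0 -0.142;0 0 0 -0.142;0 0 0 -0.142"
}}

```text
time: 3.1
ee_pos: [527.7, 173.4, 322.0]
tcp_rot: [3.141, 0.0, 1.813]
contact_force: [-0.2, 0.2, 0.6]
opening: 0.002
finger_force: 0.0
```

>>> {"api": "step_arm", "payload": {
  "deltas": "0 0 0.03 -0.142;0 0 0.04 0;0 0 0.04 0;0 0 0.03 0;0 0 0 0;0 0 0 0"
}}

```text
time: 3.7
ee_pos: [528.2, 174.2, 182.7]
tcp_rot: [3.141, 0.0, 1.95]
contact_force: [0.2, -0.4, 1.5]
opening: -0.004
finger_force: 0.0
```

```bash
cat >> h.py <<'E'
from scipy.spatial.transform import Rotation as Ro
def wpose():
    s=robot.observe();T=np.eye(4);T[:3,:3]=Ro.from_euler('xyz',s['tcp_rot']).as_matrix();T[:3,3]=s['ee_pos'];return T
def wplane(T,uv,z):
    c=robot.camera_info("wrist");K=np.array([[c['fx'],0,c['cx']],[0,c['fy'],c['cy']],[0,0,1]])
    p=cv2.undistortPoints(np.array([[uv]],float),K,c['D'])[0,0];M=T@c['hand_eye']
    o=M[:3,3];d=M[:3,:3]@[p[0],p[1],1];return o+d*(z-o[2])/d[2]
E
cat > w.py <<'E'
import sys
from h import *
T=wpose();im=robot.grab_frame("wrist")[:,:,::-1].copy();cv2.imwrite(sys.argv[1],im)
b,g,r=[im[...,i].astype(int) for i in range(3)]
for k,m in(("red",(r>g+60)&(r>b+60)),("blue",(b>r+35)&(b>g+20))):
    c,s=blob(im,m.astype(np.uint8),(0,0,560,420));print(k,c,s,wplane(T,c,45).round(1))
E
python3 w.py pics/w1.png
```

```text
red [282.53644315 145.79008746] [271 128  24  37 686] [512.2 221.3  45. ]
blue [282.04393305 243.68619247] [271 233  23  23 478] [543.4 142.6  45. ]
```

View pics/w1.png

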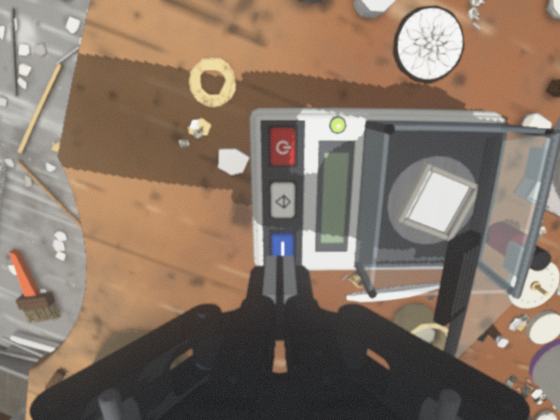

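The wrist view shows red at (282,146), white at (283,200) and blue at (282,240), partly hidden by the fingertips. The cover is half open at the right. Red agrees with the top view, giving red (512,221), white (529,179) and blue (546,137).

>>> {"api": "step_arm", "payload": {
  "deltas": "0.025 0.0025 0.01 0;0.024 0 0.02 0;0 0 0.03 0;0 0 0.025 0;0 0 0.013 0;0 0 0 0;0 0 0 0"
}}

```text
time: 4.45
ee_pos: [513.3, 221.8, 85.4]
tcp_rot: [3.139, 0.0, 1.951]
contact_force: [-0.4, 0.9, 1.5]
opening: 0.001
finger_force: 0.0
```

Run:
```python
from h import *
print(robot.observe()['ee_pos'],robot.observe()['contact_force'])
u=np.array([np.cos(.384),np.sin(.384),0]);z=np.array([0,0,1]);H=np.array([704.4,249.9,90])
for f in np.arange(.4,.95,.05):
    P=H-135*np.cos(f)*u+135*np.sin(f)*z+6*(np.sin(f)*u+np.cos(f)*z);print(round(f,2),P.round(0),proj("top",P).round(1),proj("side",P).round(1))
```

```text
[513.25597147 221.79209874  85.39280284] [-0.35732193  0.85175558  1.46837155]
0.4 [591. 204. 148.] [[295.1 221.1]] [[273. 179.]]
0.45 [594. 205. 154.] [[294.7 219.4]] [[274.3 175.1]]
0.5 [597. 207. 160.] [[294.1 217.5]] [[275.7 171.3]]
0.55 [601. 208. 166.] [[293.5 215.5]] [[277.3 167.5]]
0.6 [604. 209. 171.] [[292.8 213.4]] [[279.  163.8]]
0.65 [608. 211. 176.] [[292.1 211.1]] [[280.8 160.1]]
0.7 [612. 213. 182.] [[291.3 208.7]] [[282.8 156.5]]
0.75 [617. 214. 186.] [[290.4 206.1]] [[284.8 153. ]]
0.8 [621. 216. 191.] [[289.5 203.5]] [[287.  149.5]]
0.85 [626. 218. 195.] [[288.5 200.7]] [[289.3 146.2]]
0.9 [631. 220. 199.] [[287.4 197.9]] [[291.6 143. ]]
```

>>> {"api": "step_arm", "payload": {
  "deltas": "0 0 0.007 0;0 0 0.006 0;0 0 0 0;0 0 0 0"
}}

```text
time: 4.85
ee_pos: [512.1, 221.6, 70.4]
tcp_rot: [-3.141, 0.0, 1.952]
contact_force: [-0.8, -0.9, 1.2]
opening: 0.002
finger_force: 0.4
```

>>> {"api": "step_arm", "payload": {
  "deltas": "0 0 0.002 0;0 0 0.002 0;0 0 0 0;0 0 0 0"
}}

```text
time: 5.25
ee_pos: [512.4, 221.8, 66.7]
tcp_rot: [3.141, 0.0, 1.952]
contact_force: [-0.9, -1.2, 3.8]
opening: 0.0
finger_force: 1.9
```

>>> {"api": "step_arm", "payload": {
  "deltas": "0 0 0.001 0;0 0 0.0005 0;0 0 0 0;0 0 0 0"
}}

```text
time: 5.65
ee_pos: [512.4, 221.8, 65.5]
tcp_rot: [3.141, 0.0, 1.952]
contact_force: [-2.0, -0.9, 7.8]
opening: 0.005
finger_force: 3.6
```

>>> {"api": "step_arm", "payload": {
  "deltas": "0 0 -0.0065 0;0 0 -0.01 0;0 0 0 0;-0.022 0 0 0;-0.023 0 0 0;0 0 0 0;0 0 0.006 0;0 0 0.006 0;0 0 0 0;0 0 0 0"
}}

```text
time: 6.65
ee_pos: [528.4, 180.5, 69.1]
tcp_rot: [-3.141, -0.0, 1.953]
contact_force: [-1.4, 0.7, 1.9]
opening: -0.003
finger_force: 0.9
```

>>> {"api": "step_arm", "payload": {
  "deltas": "0 0 0.002 0;0 0 0.002 0;0 0 0 0;0 0 0 0"
}}

```text
time: 7.05
ee_pos: [528.8, 180.4, 65.6]
tcp_rot: [3.141, -0.001, 1.952]
contact_force: [-2.4, 1.2, 3.7]
opening: -0.0
finger_force: 2.3
```

>>> {"api": "step_arm", "payload": {
  "deltas": "0 0 0.001 0;0 0 0.0005 0;0 0 0 0;0 0 0 0"
}}

```text
time: 7.45
ee_pos: [528.9, 180.4, 65.3]
tcp_rot: [3.141, -0.001, 1.952]
contact_force: [-7.2, 1.4, 13.2]
opening: -0.004
finger_force: 6.5
```

>>> {"api": "step_arm", "payload": {
  "deltas": "0 0 -0.0065 0;0 0 -0.015 0;0 0 -0.03 0;0 0 -0.045 0;0 0 -0.045 0;0 0 -0.01 0;0 0.03 0 0;0 0.03 0 0;0 0.015 0 0;0 0 0 0"
}}

```text
time: 8.45
ee_pos: [599.3, 207.9, 214.2]
tcp_rot: [-3.14, 0.0, 1.952]
contact_force: [-0.0, 0.1, -0.6]
opening: -0.002
finger_force: 0.0
```

Run:
```python
from h import *
print(robot.observe()['ee_pos'],robot.observe()['contact_force'])
cv2.imwrite("pics/s2.png",cv2.resize(robot.grab_frame("side")[60:300,150:410,::-1],None,fx=2.4,fy=2.4,interpolation=2))
```

```text
[599.29723749 207.9158578  214.19419017] [-0.03632405  0.1193458  -0.59937804]
```

View pics/s2.png

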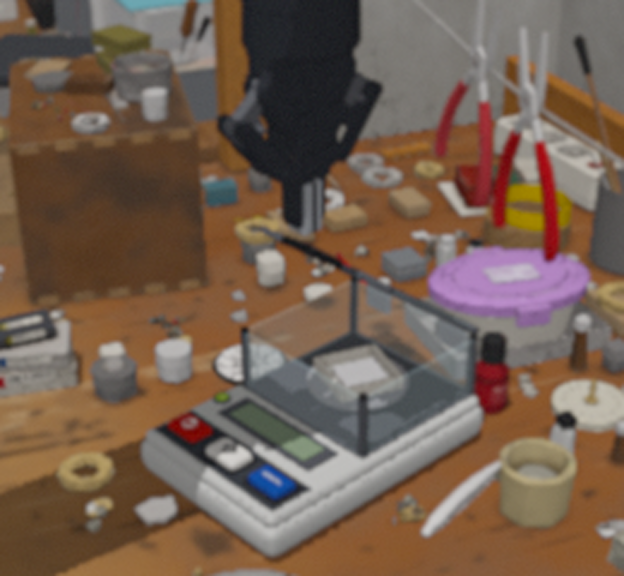

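The fingertips stand just above the black tab at about (310,245) in the crop, and all three keys are up. Next I push the cover down along its arc.

>>> {"api": "step_arm", "payload": {
  "deltas": "0 0 0.006 0;0 0 0.006 0;0 -0.002 0.006 0;0 -0.003 0.006 0;0 -0.003 0.006 0;0 -0.002 0.006 0;0 -0.003 0.006 0;0 -0.002 0.006 0;0 -0.002 0.006 0;0 -0.002 0.006 0"
}}

```text
time: 9.5
ee_pos: [580.7, 200.7, 154.8]
tcp_rot: [3.142, 0.0, 1.952]
contact_force: [0.6, 0.6, 0.9]
opening: 0.0
finger_force: 0.1
```

>>> {"api": "step_arm", "payload": {
  "deltas": "0 -0.002 0.006 0;0 -0.001 0.006 0;0 -0.001 0.006 0;0 -0.001 0.005 0;0 -0.001 0.004 0;0 0 0 0"
}}

```text
time: 10.1
ee_pos: [574.9, 198.4, 127.5]
tcp_rot: [-3.14, -0.0, 1.952]
contact_force: [1.0, -1.1, 0.3]
opening: 0.002
finger_force: 0.0
```

>>> {"api": "step_arm", "payload": {
  "deltas": "0 0 0.003 0;0 0 0.003 0;0 0 0.001 0;0 0 0 0;0 0 0 0"
}}

```text
time: 10.6
ee_pos: [575.3, 198.5, 121.4]
tcp_rot: [3.141, 0.0, 1.952]
contact_force: [0.8, -0.2, 0.3]
opening: -0.0
finger_force: 0.0
```

>>> {"api": "step_arm", "payload": {
  "deltas": "0 0 0.001 0;0 0 0.001 0;0 0 0 0;0 0 0 0"
}}

```text
time: 11.0
ee_pos: [575.4, 198.5, 119.8]
tcp_rot: [3.141, 0.0, 1.952]
contact_force: [-0.7, -0.5, 4.2]
opening: 0.001
finger_force: 2.1
```

>>> {"api": "step_arm", "payload": {
  "deltas": "0 0 0.001 0;0 0 0.001 0;0 0 0 0;0 0 0 0"
}}

```text
time: 11.4
ee_pos: [575.5, 198.5, 118.2]
tcp_rot: [3.141, 0.0, 1.952]
contact_force: [-3.0, -0.4, 7.6]
opening: 0.003
finger_force: 3.9
```

Run:
```python
from h import *
print(robot.observe()['ee_pos'],robot.observe()['contact_force'])
cv2.imwrite("pics/s3.png",cv2.resize(robot.grab_frame("side")[60:300,150:410,::-1],None,fx=2.4,fy=2.4,interpolation=2))
```

```text
[575.48282021 198.53842277 118.22388424] [-2.96628918 -0.41747372  7.61141957]
```

View pics/s3.png

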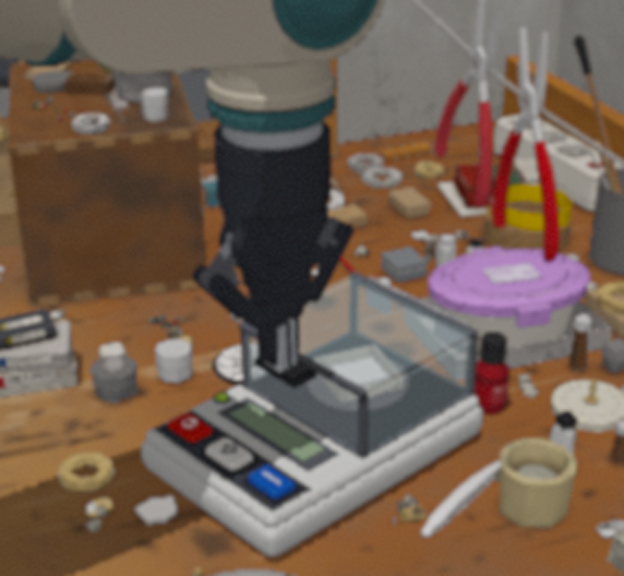

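The side view shows the cover flat on the chamber, with the fingertips on the tab at about (290,370). The force rise matches the rubber's give with the cover on its stop.

>>> {"api": "step_arm", "payload": {
  "deltas": "0 0 -0.005 0;0 0 -0.015 0;0 0 0 0;-0.022 -0.025 0 0;-0.0235 -0.025 0 0;0 0 0 0;0 0 0.025 0;0 0 0.025 0;0 0 0.01 0;0 0 0 0"
}}

```text
time: 12.45
ee_pos: [544.9, 137.8, 75.6]
tcp_rot: [-3.138, -0.001, 1.952]
contact_force: [-0.5, -0.8, 0.0]
opening: -0.002
finger_force: 0.0
```

Run:
```python
from h import *
s=robot.observe();print(s['ee_pos'],s['contact_force'])
cv2.imwrite("pics/s4.png",cv2.resize(robot.grab_frame("side")[60:300,150:410,::-1],None,fx=2.4,fy=2.4,interpolation=2))
```

```text
[544.93472845 137.78619183  75.61238307] [-0.48027379 -0.78411356  0.01747742]
```

View pics/s4.png

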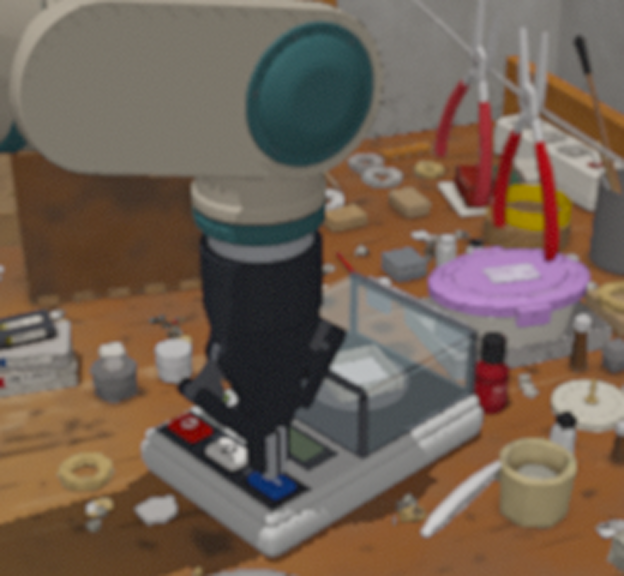

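The cover is still shut, and the fingertips stand over the blue key at about (268,483).

>>> {"api": "step_arm", "payload": {
  "deltas": "0 0 0.003 0;0 0 0.002 0;0 0 0.002 0;0 0 0.002 0;0 0 0 0;0 0 0 0"
}}

```text
time: 13.1
ee_pos: [546.1, 137.8, 68.8]
tcp_rot: [3.141, 0.0, 1.952]
contact_force: [0.5, 0.3, 2.5]
opening: 0.005
finger_force: 1.1
```

>>> {"api": "step_arm", "payload": {
  "deltas": "0 0 0.001 0;0 0 0.0005 0;0 0 0 0;0 0 0 0"
}}

```text
time: 13.5
ee_pos: [546.1, 137.8, 67.1]
tcp_rot: [3.141, 0.0, 1.952]
contact_force: [1.5, 1.1, 3.2]
opening: 0.002
finger_force: 1.7
```

>>> {"api": "step_arm", "payload": {
  "deltas": "0 0 0.001 0;0 0 0.0005 0;0 0 0 0;0 0 0 0"
}}

```text
time: 13.9
ee_pos: [546.1, 137.7, 65.6]
tcp_rot: [3.141, 0.0, 1.952]
contact_force: [2.6, 1.1, 4.1]
opening: -0.003
finger_force: 2.3
```

>>> {"api": "step_arm", "payload": {
  "deltas": "0 0 0.001 0;0 0 0 0;0 0 0 0"
}}

```text
time: 14.2
ee_pos: [546.1, 137.7, 65.4]
tcp_rot: [3.141, 0.0, 1.952]
contact_force: [-1.0, 0.7, 9.5]
opening: -0.003
finger_force: 5.1
```

Blue is on its stop. I'll lift clear and check.

>>> {"api": "step_arm", "payload": {
  "deltas": "0 0 -0.005 0;0 0 -0.015 0;0 0 -0.04 0;0 0 -0.045 0;0 0 -0.045 0;0 -0.04 0 0;0 -0.04 0 0;0 0 0 0;0 0 0 0;0 0 0 0"
}}

```text
time: 15.2
ee_pos: [471.9, 108.0, 214.6]
tcp_rot: [3.141, 0.0, 1.952]
contact_force: [-0.2, 0.2, 0.3]
opening: -0.002
finger_force: 0.0
```

Run:
```python
from h import *
s=robot.observe();print(s['ee_pos'],s['contact_force'])
cv2.imwrite("pics/s5.png",cv2.resize(robot.grab_frame("side")[100:300,180:400,::-1],None,fx=2.7,fy=2.7,interpolation=2))
```

```text
[471.92971191 108.04094412 214.61093551] [-0.2491384   0.17833501  0.26361474]
```

View pics/s5.png

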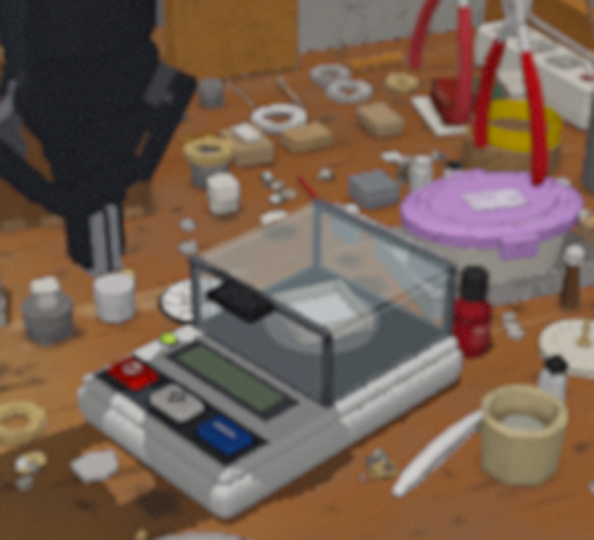

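The cover is flat shut (tab at about (240,298)), the keys are up, the box is still on the pan, and the hand is clear.

```bash
python3 -c "
from rig import robot
print(robot.hand_in())"
```

```text
the job is handed in; nothing more can be done
None
```

The job is handed in: I pressed red, then white, shut the cover by its tab, then pressed blue, each key onto its stop and let back up; the last picture shows the cover flat shut and the hand clear, but hand-in returned no verdict.

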